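Close the bathroom organiser and wash the rinse cup

TASK

The rinse cup needs washing, and nothing in the organiser should get splashed: first, for every blue lid that lies there, press down on its top and draw it forward along its lane until it drops into the recess over its compartment and lies flat on its ledge; slide the lids, never lift one off. Then take the long brush out of its steel holder and scrub the inside of the cup with three full strokes, each from right at the bottom up until the end of the brush head is near the rim, and stand the brush back in its holder, head down. Finish by standing the clean cup upright wholly on the round grey drying stone, with the lids and drawer still shut and the other things on the counter left where they are.

Things in the scene. Friction and masses are not known exactly. Their poses are not given: they have to be found in the camera images.
- organiser: white ceramic organiser, fixed, 252 (x) x 343 (y) x 67 mm; origin: centre of the underside; -x is its front (robot side). 5 lanes run front to back, 59 mm wide, 67 mm apart in y, between 8 mm ribs (tops at z = 67). Each has a deck at z = 60 mm (x = -20 to 116, then a back wall) and before it a recess (x = -116 to -20) with a ledge at z = 54 round an open compartment; front wall top z = 66
- drawer (a joint): how far the drawer in the organiser's front is out, m; 0 = shut, as it is at the start; stiff (3 N)
- lid0: blue glazed flat lid of lane 0 (lane 0 at the organiser's -y end, 4 at +y), 92 (x) x 56 (y) x 10 mm, about 140 g, runs easily on the glaze (friction 0.2, fingertips hold better), smooth top with two thin white lines; origin: centre of the underside, axes as the organiser's. At the start it lies back on the deck of its own lane, top 3 mm above the ribs; drawn forward it drops 6 mm into the recess, against the front wall. May be absent
- lid1: blue glazed flat lid of lane 1 (lane 0 at the organiser's -y end, 4 at +y), 92 (x) x 56 (y) x 10 mm, about 140 g, runs easily on the glaze (friction 0.2, fingertips hold better), smooth top with two thin white lines; origin: centre of the underside, axes as the organiser's. At the start it lies back on the deck of its own lane, top 3 mm above the ribs; drawn forward it drops 6 mm into the recess, against the front wall. May be absent
- lid2: blue glazed flat lid of lane 2 (lane 0 at the organiser's -y end, 4 at +y), 92 (x) x 56 (y) x 10 mm, about 140 g, runs easily on the glaze (friction 0.2, fingertips hold better), smooth top with two thin white lines; origin: centre of the underside, axes as the organiser's. At the start it lies back on the deck of its own lane, top 3 mm above the ribs; drawn forward it drops 6 mm into the recess, against the front wall. May be absent
- lid3: blue glazed flat lid of lane 3 (lane 0 at the organiser's -y end, 4 at +y), 92 (x) x 56 (y) x 10 mm, about 140 g, runs easily on the glaze (friction 0.2, fingertips hold better), smooth top with two thin white lines; origin: centre of the underside, axes as the organiser's. At the start it lies back on the deck of its own lane, top 3 mm above the ribs; drawn forward it drops 6 mm into the recess, against the front wall. May be absent
- lid4: blue glazed flat lid of lane 4 (lane 0 at the organiser's -y end, 4 at +y), 92 (x) x 56 (y) x 10 mm, about 140 g, runs easily on the glaze (friction 0.2, fingertips hold better), smooth top with two thin white lines; origin: centre of the underside, axes as the organiser's. At the start it lies back on the deck of its own lane, top 3 mm above the ribs; drawn forward it drops 6 mm into the recess, against the front wall. May be absent
- recess0 (a point): centre of the recess of lane 0, on its ledge: the seated lid's origin comes to lie here (2 mm play in x, 1.5 mm in y)
- recess1 (a point): centre of the recess of lane 1, on its ledge: the seated lid's origin comes to lie here (2 mm play in x, 1.5 mm in y)
- recess2 (a point): centre of the recess of lane 2, on its ledge: the seated lid's origin comes to lie here (2 mm play in x, 1.5 mm in y)
- recess3 (a point): centre of the recess of lane 3, on its ledge: the seated lid's origin comes to lie here (2 mm play in x, 1.5 mm in y)
- recess4 (a point): centre of the recess of lane 4, on its ledge: the seated lid's origin comes to lie here (2 mm play in x, 1.5 mm in y)
- cup: orange cup without a handle, 60 mm across at the rim (58 mm at the foot), 90 mm high, wall 4 mm, inner floor at z = 6 mm, 180 g, standing loose on the counter; origin at the centre of its underside, z up its axis
- brush: long cup brush, 210 mm, 90 g; origin at the centre of the flat end of its head, z along the brush towards the handle: white and blue round head 28 mm thick (z = 0 to 68 mm), thin steel stem, green round handle 18 mm thick (z = 105 to 210 mm). It stands head down in its holder
- holder: steel brush holder fixed on the counter: foot 84 mm across and 8 mm high, on it an open upright tube of 40 mm inner and 52 mm outer diameter, rim at z = 85 mm, inner floor at z = 8 mm; origin at the centre of its underside
- stone: round grey drying stone fixed on the counter, 116 mm across, 9 mm thick; origin at the centre of its underside
- jar: bystander: amber jar, 68 mm across, 85 mm high, origin at the centre of its underside
- lotion: bystander: white lotion bottle with pump, 54 mm across, 165 mm high, origin at the centre of its underside
- mirror: bystander: red hand mirror lying flat, disc 116 mm across, handle 110 mm long towards its -x, origin under the disc's centre
- comb: bystander: dark wide-tooth comb lying flat, 170 x 40 mm, origin under its middle
- toothbrush: bystander: blue toothbrush lying flat, 185 mm long in its x, origin under its middle
- nailbrush: bystander: wooden nail brush lying bristles down, 90 x 40 x 26 mm, origin under its middle
There are look-alikes about, which are no part of the job. Leave any pink or red look-alike of the lid4 alone.

How it is judged (in metres and radians):
On the way, in this order (a step that is already met when the one before it is completed fails the run):
1. every lid present is drawn forward and lies in its recess (horizontal distance between lid0 and recess0 below 0.008 m and z of lid0 in the frame of recess0 below 0.0025 m and angle between each of lid0, lid1, lid2, lid3, lid4's own z axis and vertical below 0.035 rad and horizontal distance between lid1 and recess1 below 0.008 m and z of lid1 in the frame of recess1 below 0.0025 m and horizontal distance between lid2 and recess2 below 0.008 m and z of lid2 in the frame of recess2 below 0.0025 m and horizontal distance between lid3 and recess3 below 0.008 m and z of lid3 in the frame of recess3 below 0.0025 m and horizontal distance between lid4 and recess4 below 0.008 m and z of lid4 in the frame of recess4 below 0.0025 m), for 0.2 s.
2. stroke 1: brush head at the bottom of the cup (horizontal distance between brush and cup below 0.026 m and angle between cup's own z axis and vertical below 0.3 rad and z of brush in the frame of cup below 0.02 m), for 0.05 s.
3. stroke 1: brush drawn up to near the rim (horizontal distance between brush and cup below 0.026 m and angle between cup's own z axis and vertical below 0.3 rad and z of brush in the frame of cup above 0.045 m), for 0.05 s.
4. stroke 2: brush head at the bottom of the cup (all of step 2), for 0.05 s.
5. stroke 2: brush drawn up to near the rim (all of step 3), for 0.05 s.
6. stroke 3: brush head at the bottom of the cup (all of step 4), for 0.05 s.
7. stroke 3: brush drawn up to near the rim (all of step 5), for 0.05 s.
At the end, for the whole second after the job is handed in: Each present lid lies in its recess (within 8 mm of centre, under 2.5 mm above the ledge, tilt under 2 deg); brush head down in its holder (tip within 20 mm of the axis, under 20 mm high); cup upright, still, on the stone (within 31 mm of centre); drawer out under 6 mm (all of step 1 and horizontal distance between brush and holder below 0.02 m and z of brush in the frame of holder below 0.02 m and angle between brush's own z axis and vertical below 0.3 rad and horizontal distance between cup and stone below 0.031 m and z of cup in the frame of stone between 0.006 and 0.013 m and angle between cup's own z axis and vertical below 0.08 rad and linear speed of cup below 0.02 m/s and value of joint drawer below 0.006 m); the robot touches nothing.
It fails at once if another thing on the counter (jar, lotion, mirror, comb, toothbrush, nail brush) is pushed more than 4 cm from its place (distance of any of jar, lotion, mirror, comb, toothbrush, nailbrush from where it was at the start of the episode above 0.04 m).
It fails at once if a lid is lifted more than 3 cm off the organiser's deck (z of any of lid0, lid1, lid2, lid3, lid4 in the frame of organiser above 0.09 m).
Of lid0, lid1, lid2, lid3, lid4 only 3 to 5 are there at a start; the rules pass over those that are not, and their reading is None.
At some moment in a run one of cup, lid0, lid1, lid2, lid3, lid4 may be knocked a few centimetres aside while the robot is not near it.
It also fails if it takes over 208 s, if anything falls off the work surface, if the arm or the gripper's body presses on something with over 40 N, if the wrist force passes 120 N, or if a joint passes its speed limit or range.

ROBOT

A 6-joint arm with a two-finger parallel gripper is mounted at the origin on the work surface. World frame = base frame: x ahead of the robot, y to its left, z up, the work surface at z = 0. Lengths are in mm, angles in rad, forces in N, time in s.
With the tool pointing down it reaches from about 325 to 875 mm from the base axis. Payload 4.4 kg.
Tool frame: the origin (TCP) lies on the centre line of the jaws, within the pads' length; the fingertips stand ahead of it and the grasp point (between the pads) lies 6 mm ahead of it (ctrl.tcp_to_tips is the z of the fingertips in the tool frame, in mm); z points along the fingers, y is the direction in which the jaws open and shut (so a half turn about z gives the same grasp; the last joint's range is limited). The gripper opens to 85 mm and grips with 20 to 120 N. Pads are 22 mm wide; open, the fingers measure 114 mm over their backs; the gripper's body (76 mm by 85 mm) begins 54 mm behind the grasp point. The pads swing forward as they close: fully open they stand 13 mm farther back than shut.
Start: joints at [1.075, 0.207, 1.542, -0, 1.393, -0.15], TCP at [194.906, 540.961, 256.282] pointing down, gripper open.
Joint ranges: [-2.73, 2.73], [-0.86, 2.22], [0.23, 2.46], [-1.11, 4.25], [0.08, 2.63], [-2.82, 2.82]. Speed limits (rad/s): [2.79, 2.79, 3.14, 3.14, 3.14, 3.14].

INTERFACE

Orientations are given as a 3x3 rotation matrix whose columns are the frame's x, y, z axes.
In Python, from plant import ctrl, sensors, optics gives the robot as it stands. Calls block until the motion is done:
- ctrl.move_ptp(position, orientation): joint-space move of the TCP to a pose.
- ctrl.move_l(position, rot=None, vel=150, threshold=None): straight line of the TCP; rot=None keeps the orientation; vel is the mean speed in mm/s. With threshold (N) it stops when the force on the tool has changed by that much, and returns True; else False.
- ctrl.set_joints(angles): joint-space move.
- ctrl.gripper_to(opening, force=None): finger opening in mm; force is the grip in N (None keeps the last); returns when the fingers have stopped.
- ctrl.hold(seconds).
- ctrl.solve_ik(position, orientation): joint angles nearest the present ones, or None.
- sensors.read_state(): the state.
- optics.grab_frame(name): name is "scene" or "top"; returns (picture, depth): 384x512x3 uint8, red, green, blue; 384x512 float32, mm along the optical axis (not along the pixel's ray), 0 where there is no reading.
- optics.camera_params(name): a dict with "mtx" (3x3 intrinsics, pixels), "k1" (the pictures are not rectified: a ray, as slopes to the right and down, at radius r is drawn at 1 + k1 r^2 times it, then the intrinsics apply), "R" (3x3) and "t" (3): a world point X has camera coordinates R X + t. Camera axes: x right, y down, z forward; pixel columns grow to the right and rows downward; lengths in mm; the calibration is good to about 2 mm. A picture is of the moment at which its call begins. camera_params takes no time and is no camera call.
A pose or a line that the arm cannot do raises ctrl.MotionError and nothing moves.
- ctrl.finish_job(): hands the job in, once; it reports no verdict.
The state is a dict: "t": time; "q": joint angles; "qvel": joint speeds; "tau": joint torques, N m; "eef_pos": TCP position; "eef_rot": TCP orientation; "force": force on the tool from outside, world axes, zero at the start; "wrist_torque": the same for the moment, N m; "grip_width": finger opening in mm.
Only numpy, scipy, OpenCV 4.12 (cv2) and the standard library are available. Lean on these libraries where they do the work, as an engineer would, in place of code of your own. Each camera call takes 0.05 s, during which the arm holds its last target.

## Working session

There is one attempt and no reset: what is moved stays moved. The work goes in short steps, each a Python script; the robot and the scene stay as the last script left them, time stands still between calls to the robot, and variables do not carry over. Pictures are saved under pics/ and viewed, and the job is handed in when it is done.

```bash
ls; mkdir -p pics; python3 - <<'E'
from plant import ctrl, sensors, optics
import cv2
print(sensors.read_state())
for n in("scene","top"):
    p,d=optics.grab_frame(n); cv2.imwrite(f"pics/{n}0.png",p[:,:,::-1]); print(n,optics.camera_params(n),d.min(),d.max())
print(ctrl.tcp_to_tips)
E
```

```text
pics
{'t': 0.0, 'q': array([ 1.07449800e+00,  2.07443595e-01,  1.54301903e+00,  2.33120892e-05,
        1.39352312e+00, -1.50508796e-01]), 'qvel': array([-7.43555227e-04,  2.03349397e-04, -9.77110689e-05, -2.50060723e-03,
       -1.37152438e-04,  7.74442800e-04]), 'tau': array([-6.22234511e-04, -3.83020020e+01, -2.91603094e+01, -1.65980632e-04,
        1.03727964e-02,  3.50448353e-06]), 'eef_pos': array([194.54516287, 540.3074206 , 255.08146467]), 'eef_rot': array([[-9.40806519e-01,  3.38942104e-01, -1.15970341e-03],
       [ 3.38943873e-01,  9.40804267e-01, -2.09343730e-03],
       [ 3.81499876e-04, -2.36259383e-03, -9.99997136e-01]]), 'force': array([-0.23900191,  0.55135038,  0.57670562]), 'wrist_torque': array([0.07445351, 0.0097212 , 0.04773852]), 'grip_width': 85.69035930555192}
scene {'mtx': array([[364.66794604,   0.        , 255.105517  ],
       [  0.        , 364.66794604, 187.99382319],
       [  0.        ,   0.        ,   1.        ]]), 'k1': -0.011176347522709754, 'R': array([[-0.59738669,  0.80194762, -0.00302629],
       [ 0.69552046,  0.51622103, -0.49976709],
       [-0.39922479, -0.30065905, -0.86615455]]), 't': array([ 319.91622902, -331.20495821, 1359.84155822])} 0.0 2914.0168
top {'mtx': array([[455.79693432,   0.        , 260.49639115],
       [  0.        , 455.79693432, 191.12627104],
       [  0.        ,   0.        ,   1.        ]]), 'k1': -0.16395227265703852, 'R': array([[ 0.00896372, -0.9998543 ,  0.0145272 ],
       [-0.99768057, -0.00992267, -0.06734257],
       [ 0.0674769 , -0.01388987, -0.99762415]]), 't': array([ -13.62643652,  532.38533531, 1253.93830589])} 0.0 2138.4177
25.0
```

View pics/scene0.png

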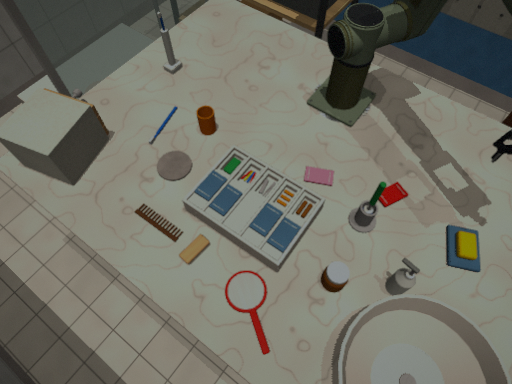

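View pics/top0.png

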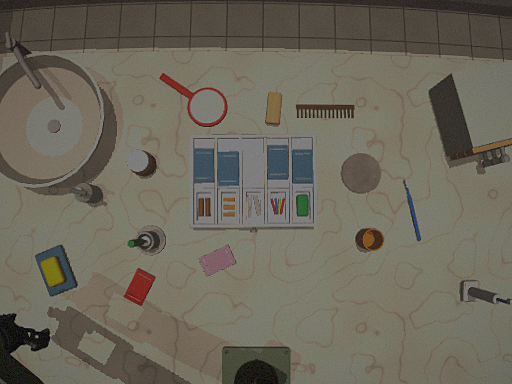

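```bash
cat > h.py <<'E'
from plant import ctrl, sensors, optics
import cv2, numpy as np
def P(n): return optics.camera_params(n)
def rays(n,px):
    c=P(n); u=cv2.undistortPoints(np.float64(px).reshape(-1,1,2),c['mtx'],np.array([c['k1'],0,0,0.])).reshape(-1,2)
    return c,np.c_[u,np.ones(len(u))]
def onplane(n,px,z):
    c,r=rays(n,px); R,t=c['R'],c['t']; o=-R.T@t; d=r@R
    return o+d*((z-o[2])/d[:,2])[:,None]
def cloud(n,px,dep):
    c,r=rays(n,px); return (r*np.asarray(dep)[:,None]-c['t'])@c['R']
def proj(n,X):
    c=P(n); X=np.float64(X).reshape(-1,3)
    return cv2.projectPoints(X,cv2.Rodrigues(c['R'])[0],c['t'],c['mtx'],np.array([c['k1'],0,0,0.]))[0].reshape(-1,2)
def full(n,d):
    v,u=np.mgrid[:384,:512]; return cloud(n,np.c_[u.ravel(),v.ravel()],d.ravel()).reshape(384,512,3)
def grab(n,name=None):
    p,d=optics.grab_frame(n)
    if name: cv2.imwrite(f"pics/{name}.png",p[:,:,::-1])
    return p,d
def zoom(p,x0,y0,x1,y1,name,f=5):
    cv2.imwrite(f"pics/{name}.png",cv2.resize(p[y0:y1,x0:x1,::-1],None,fx=f,fy=f,interpolation=cv2.INTER_CUBIC))
E
python3 - <<'E'
from h import *
p,d=grab("top"); np.savez("/tmp/top0",p=p,d=d)
zoom(p,180,125,330,235,"z_org"); zoom(p,110,190,260,300,"z_holder")
p2,d2=grab("scene"); np.savez("/tmp/sc0",p=p2,d=d2); zoom(p2,180,140,330,270,"z_sorg");zoom(p2,300,160,420,300,"z_shold",4)
E
```

```text
(no output)
```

View pics/z_org.png

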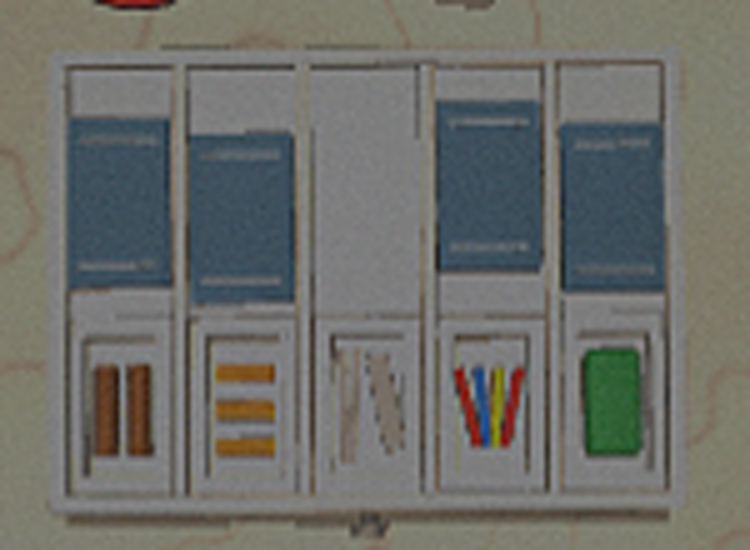

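View pics/z_shold.png

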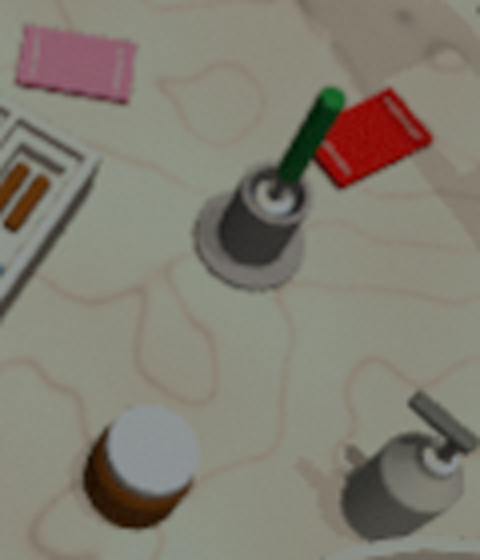

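View pics/z_holder.png

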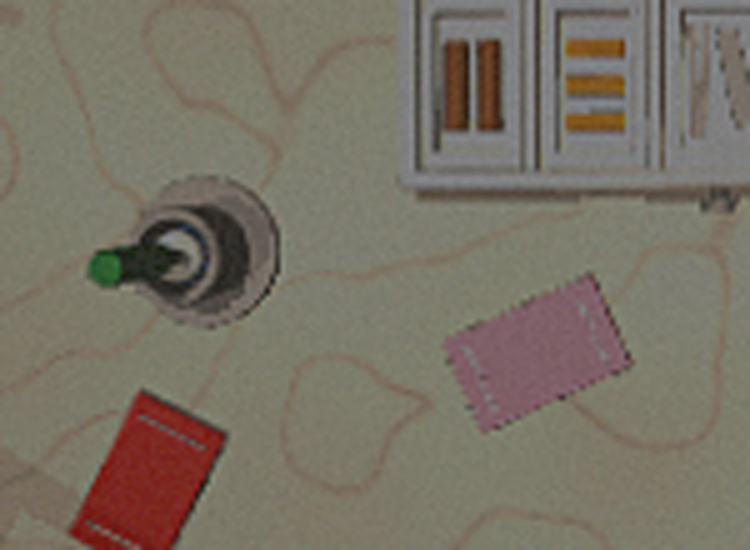

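```bash
cat > meas.py <<'E'
from h import *
def hsv(p): return cv2.cvtColor(p,cv2.COLOR_RGB2HSV)
def comps(m,amin=40):
    n,l,s,c=cv2.connectedComponentsWithStats(m.astype(np.uint8)); return [(i,s[i],c[i],l==i) for i in range(1,n) if s[i,4]>=amin]
def rectw(name,m,z):
    cs=max(cv2.findContours(m.astype(np.uint8),cv2.RETR_EXTERNAL,cv2.CHAIN_APPROX_NONE)[0],key=len).reshape(-1,2)
    w=onplane(name,cs,z)[:,:2]; return cv2.minAreaRect(w.astype(np.float32)),w
E
python3 - <<'E'
from meas import *
for name,f in(("top","/tmp/top0.npz"),("scene","/tmp/sc0.npz")):
    a=np.load(f); p,d=a['p'],a['d']; H=hsv(p); W=full(name,d); 
    z=W[:,:,2]
    print(name,"table z",np.median(z[150:350,100:400][d[150:350,100:400]>0]))
    # organiser
    m=(z>50)&(z<80)&(H[:,:,1]<90)&(d>0); m|=((H[:,:,0]>98)&(H[:,:,0]<115)&(z>40))
    m=cv2.morphologyEx(m.astype(np.uint8),cv2.MORPH_CLOSE,np.ones((3,3)))
    for i,s,c,mm in comps(m,300): print(" org?",s,rectw(name,mm,67)[0])
    b=(H[:,:,0]>95)&(H[:,:,0]<115)&(H[:,:,1]>80)
    for i,s,c,mm in comps(b,60): print(" blue",s,np.round(rectw(name,mm,70)[0][0],1),rectw(name,mm,70)[0][1:],"z",np.median(z[mm&(d>0)]),np.median(W[mm&(d>0)],axis=0)[:2])
    o=(H[:,:,0]<15)&(H[:,:,1]>150)&(p[:,:,0]>60)
    for i,s,c,mm in comps(o,30): q=W[mm&(d>0)]; print(" orange/red",s,c.round(1),"zmax",np.percentile(q[:,2],[5,50,98]).round(),np.median(q,axis=0).round())
E
```

```text
top table z 0.4847770895033774
 org? [   0   64  101  117 2854] ((723.4744873046875, 590.9660034179688), (336.6857604980469, 306.3454284667969), 4.994096755981445)
 org? [435  83  26  76 338] ((733.8737182617188, -532.0344848632812), (221.60348510742188, 18.40788459777832), 15.439282417297363)
 org? [ 189  134  129   94 9879] ((558.207275390625, 13.158660888671875), (251.9065704345703, 344.0278015136719), 1.1881027221679688)
 blue [268 146  20  33 443] [608.2 -53. ] ((87.07154846191406, 51.38005447387695), 0.4266330301761627) z 69.26423401067107 [608.0771278  -51.63945542]
 blue [194 149  20  33 403] [598.1 146.2] ((87.2588119506836, 51.476688385009766), 1.0523266792297363) z 69.4736007749774 [597.6288118  146.82560085]
 blue [292 150  21  33 434] [ 598.1 -119.1] ((86.94559478759766, 54.07240295410156), 0.7993426322937012) z 69.13423570378085 [ 598.38530546 -116.5715225 ]
 blue [218 152  21  33 480] [590.5  80. ] ((86.94438934326172, 53.80060958862305), 0.9628112316131592) z 69.17992038429064 [587.74176934  82.20502441]
 blue [406 188  15  53 163] [ 470.8 -425.4] ((146.56593322753906
[... 2544 characters left out ...]
2] ((120.938720703125, 83.5838394165039), 22.845813751220703) z 14.57578922862401 [332.4713021  567.63904974]
 orange/red [197 107  19  28 370] [206.3 120.7] zmax [12. 57. 87.] [ 412. -298.   57.]
 orange/red [379 182  29  25 385] [392.  194.4] zmax [ 5. 10. 14.] [262. 334.  10.]
 orange/red [297 201  10  13  31] [302.  206.3] zmax [46. 48. 53.] [485. 137.  48.]
 orange/red [302 204  10  13  33] [306.3 210.4] zmax [45. 49. 53.] [491. 156.  49.]
 orange/red [136 210  42  31 173] [156.6 225.3] zmax [1. 5. 9.] [ 781. -187.    5.]
 orange/red [225 271  44  83 549] [253.1 315.4] zmax [ 5.  9. 13.] [826. 204.   9.]
 orange/red [327 279  16   9  33] [333.3 284. ] zmax [51. 57. 62.] [636. 331.  57.]
```

```bash
cat >> meas.py <<'E'
def circfit(xy):
    A=np.c_[2*xy,np.ones(len(xy))]; s=np.linalg.lstsq(A,(xy**2).sum(1),rcond=None)[0]; return s[:2],np.sqrt(s[2]+s[0]**2+s[1]**2)
E
python3 - <<'E'
from meas import *
for name,f in(("top","/tmp/top0.npz"),("scene","/tmp/sc0.npz")):
    a=np.load(f); p,d=a['p'],a['d']; H=hsv(p); W=full(name,d); ok=d>0
    x,y,z=W[:,:,0],W[:,:,1],W[:,:,2]
    def reg(cx,cy,r,z0,z1): return ok&(np.hypot(x-cx,y-cy)<r)&(z>z0)&(z<z1)
    m=reg(415,-300,60,82,96); q=W[m]; print(name,"cup rim",m.sum(),q.min(0).round(),q.max(0).round(),"mid",((q.min(0)+q.max(0))/2).round(1),circfit(q[:,:2]))
    # cup outer top boundary: colour+height mask contour
    m=reg(415,-300,60,30,96); 
    if name=="top":
        r,w=rectw(name,m,90); print(" cup rect",r,circfit(w))
    # holder rim
    m=reg(435,275,70,75,95); q=W[m]; print("holder rim",m.sum(),((q.min(0)+q.max(0))/2).round(1),q.min(0).round(),q.max(0).round(),circfit(q[:,:2]))
    m=reg(435,275,70,4,14); r,w=rectw(name,m,8);print("foot",m.sum(),r)
    g=(H[:,:,0]>45)&(H[:,:,0]<85)&(H[:,:,1]>120)&(np.hypot(x-435,y-290)<140)&ok
    q=W[g]; print("green",g.sum(),q.min(0).round(),q.max(0).round())
    k=np.round(q[:,2]/15)
    for kk in np.unique(k):
        s=q[k==kk]; print("   ",len(s),s.mean(0).round(1))
    # stone
    m=reg(540,-250,95,5,14)&(H[:,:,1]<60); m=cv2.morphologyEx(m.astype(np.uint8),cv2.MORPH_OPEN,np.ones((3,3)))
    r,w=rectw(name,m,9);print("stone",m.sum(),r,circfit(w))
E
```

```text
top cup rim 124 [ 374. -335.   82.] [ 432. -278.   94.] mid [ 403.1 -306.7   88.3] (array([ 402.81356246, -306.46684767]), np.float64(27.614160360082355))
 cup rect ((403.17681884765625, -300.8112487792969), (58.3995361328125, 67.95063781738281), 0.07998505979776382) (array([ 403.55054915, -300.82456381]), np.float64(32.123226283154054))
holder rim 136 [393.8 299.   83.4] [369. 276.  75.] [419. 322.  92.] (array([394.21312897, 297.97071948]), np.float64(19.42575364270496))
foot 290 ((403.7898864746094, 288.7345275878906), (82.20059204101562, 54.15141296386719), 46.52749252319336)
green 31 [386. 294. 189.] [400. 307. 222.]
    1 [399.3 294.3 189.2]
    12 [392.5 301.3 215.4]
    18 [393.7 298.6 219.4]
stone 122 ((544.6526489257812, -274.305419921875), (17.09851837158203, 17.477672576904297), 0.5711358785629272) (array([ 545.89202263, -275.02647351]), np.float64(7.877322759960402))
scene cup rim 92 [ 374. -335.   82.] [ 435. -274.   94.] mid [ 404.4 -304.5   88.1] (array([ 403.90754113, -305.10178415]), np.float64(27.805296428785585))
holder rim 152 [397.3 299.1  84. ] [374. 275.  75.] [421. 324.  93.] (array([396.26576353, 299.35031758]), np.float64(19.57238140181572))
foot 230 ((406.28912353515625, 294.0908508300781), (80.42169189453125, 55.55216979980469), 66.97813415527344)
green 138 [388. 293. 115.] [404. 307. 220.]
    12 [400.9 299.9 122.3]
    16 [400.5 300.9 135.9]
    16 [400.6 300.3 150.8]
    17 [400.5 300.7 165.5]
    19 [401.1 300.  181.1]
    16 [400.7 300.4 195.8]
    30 [397.7 300.3 211.8]
    12 [397.2 299.2 218.5]
stone 366 ((586.4682006835938, -281.96063232421875), (94.74227142333984, 80.84146118164062), 36.528907775878906) (array([ 584.97537035, -286.89487506]), np.float64(38.56375747531643))
```

```bash
python3 - <<'E'
from meas import *
for name,f,b in(("top","/tmp/top0.npz",(330,142,392,204)),("scene","/tmp/sc0.npz",(148,140,200,190))):
    a=np.load(f); p,d=a['p'],a['d']; H=hsv(p); x0,y0,x1,y1=b
    print(H[(y0+y1)//2,(x0+x1)//2],p[(y0+y1)//2,(x0+x1)//2],p[y0+1,x0+1])
    pb=cv2.GaussianBlur(p,(5,5),0).astype(int)
    ratio=(pb[:,:,0]-pb[:,:,2])  # warm counter vs grey
    g=pb.sum(2)
    m=np.zeros(d.shape,np.uint8); sub=g[y0:y1,x0:x1].astype(np.uint16)
    t,bw=cv2.threshold((sub/3).astype(np.uint8),0,255,cv2.THRESH_BINARY_INV+cv2.THRESH_OTSU)
    m[y0:y1,x0:x1]=bw>0; m=cv2.morphologyEx(m,cv2.MORPH_OPEN,np.ones((5,5)))
    r,w=rectw(name,m,9); print(name,t,m.sum(),r,circfit(w))
    W=full(name,d)[m>0]; print(np.median(W,axis=0))
print([ -P(n)['R'].T@P(n)['t'] for n in("top","scene")])
E
```

```text
[15 57 90] [90 80 70] [126 126 110]
top 100.0 1300 ((587.9623413085938, -293.74957275390625), (113.5372314453125, 115.04905700683594), 89.69485473632812) (array([ 587.58960901, -293.38315987]), np.float64(57.4541542976227))
[ 587.43242134 -292.7554718     8.08292196]
[16 39 99] [99 92 84] [120 124 122]
scene 113.0 859 ((590.47802734375, -291.4298400878906), (114.70783996582031, 117.66537475585938), 36.57054901123047) (array([ 591.2186424 , -291.38755796]), np.float64(58.220203194754355))
[ 591.87981092 -291.76513083    6.94831085]
[array([ 446.66077583,    9.07526813, 1287.00928158]), array([ 964.35598286,  323.26758159, 1013.27577214])]
```

```bash
cat > slide.py <<'E'
from meas import *
OC=np.array([559.7,13.5]); YAW=np.radians(1.1); c,s=np.cos(YAW),np.sin(YAW)
RT=np.array([[-c,-s,0],[-s,c,0],[0,0,-1.]]); RT2=RT@np.diag([-1,-1,1.])
R2=np.array([[c,-s],[s,c]])
def o2w(x,y): return OC+R2@[x,y]
def w2o(p): return R2.T@(np.asarray(p)[:2]-OC)
def st(): return sensors.read_state()
TIP=ctrl.tcp_to_tips
def tp(x,y,z): return [*o2w(x,y),z+TIP]   # org x,y; tip height z (world)
def lane(i): return (i-2)*67.
def slide(i,xc,off=22,F=9,endx=-68,verbose=True):
    y=lane(i); x=xc+off
    ctrl.move_l(tp(x,y,90),RT,vel=200)
    ctrl.hold(0.3); f0=st()['force']
    hit=ctrl.move_l(tp(x,y,62),RT,vel=25,threshold=3)
    e=st(); zt=e['eef_pos'][2]-TIP; print("lane",i,"hit",hit,"tip z",round(zt,1),"dF",(e['force']-f0).round(1),"org",w2o(e['eef_pos']).round(1))
    if not hit or zt<66: print("no lid top here"); ctrl.move_l(tp(x,y,100),vel=100); return False
    zc=e['eef_pos'][2]-TIP; n=0
    def press(x,zc):
        for k in range(6):
            df=(st()['force']-f0)[2]
            if df<F-4: zc-=min(1.0,max(.3,(F-df)*0.08))
            elif df>F+5: zc+=min(.8,(df-F)*0.05)
            else: break
            ctrl.move_l(tp(x,y,zc),vel=15)
        return zc
    zc=press(x,zc); print("pressed zc",round(zc,2),"F",(st()['force']-f0).round(1))
    xe=endx+off-4
    while x>xe:
        x=max(xe,x-12); ctrl.move_l(tp(x,y,zc),vel=50); zc=press(x,zc)
        if verbose: e=st(); print(f"  x {x:.0f} zc {zc:.1f} tip {e['eef_pos'][2]-TIP:.1f} F",(e['force']-f0).round(1))
    e=st(); print("end",w2o(e['eef_pos']).round(1),"tipz",round(e['eef_pos'][2]-TIP,1))
    ctrl.move_l(tp(x,y,100),vel=150); return True
E
python3 - <<'E'
from slide import *
ctrl.gripper_to(0)
j=ctrl.solve_ik(tp(50,lane(4),140),RT); j2=ctrl.solve_ik(tp(50,lane(4),140),RT2); print(j,j2)
ctrl.move_ptp(tp(60,lane(4),120),RT)
e=st(); print(e['t'],e['eef_pos'],e['grip_width'],w2o([600.,146.7]))
slide(4,w2o([599.7,146.7])[0])
e=st();print(e['t'])
p,d=grab("scene","s1"); zoom(p,180,140,330,270,"s1z")
E
```

```text
[ 1.01426448e-01  3.93847637e-01  1.49781346e+00 -4.44089210e-16
  1.24993156e+00 -1.48856850e+00] [ 1.01426448e-01  3.93847637e-01  1.49781346e+00 -4.44089210e-16
  1.24993156e+00  1.65302415e+00]
3.075 [616.91757031 149.62909345 145.27355324] 0.10184236213568919 [ 42.84967253 132.40179593]
lane 4 hit True tip z 70.1 dF [ 0.1 -0.1  3.1] org [ 64.5 134. ]
pressed zc 69.65 F [-0.5 -0.1  5.5]
  x 53 zc 69.7 tip 70.1 F [-1.1 -1.5  5.9]
  x 41 zc 69.7 tip 70.1 F [-1.2 -1.3  6.5]
  x 29 zc 69.7 tip 70.1 F [-0.7 -1.8  7.5]
  x 17 zc 69.7 tip 70.1 F [-1.6 -2.   7.9]
  x 5 zc 69.7 tip 70.1 F [-1.3 -1.7  7.2]
  x -7 zc 69.7 tip 70.1 F [-1.4 -1.8  8.4]
  x -19 zc 69.7 tip 70.1 F [-0.5 -1.9  8.4]
  x -31 zc 69.7 tip 69.3 F [-2.9 -1.5  9.3]
  x -43 zc 68.1 tip 68.6 F [-2.7 -1.5  6.6]
  x -50 zc 67.7 tip 68.1 F [-2.9 -0.4  6.1]
end [-50.1 134. ] tipz 68.1
9.875
```

View pics/s1z.png

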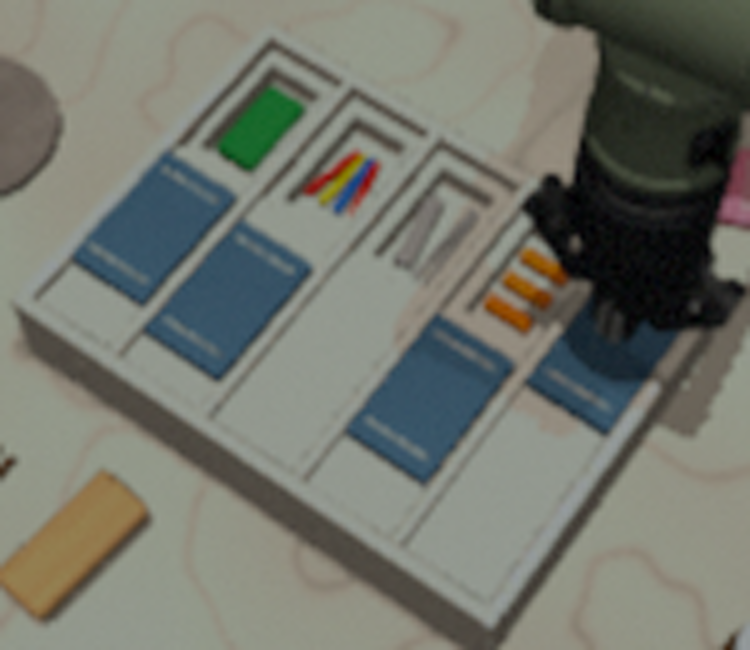

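```bash
python3 - <<'E'
s=open('slide.py').read()
s=s.replace("xe=endx+off-4","xe=endx+off-18").replace("x=max(xe,x-12)","x=max(xe,x-(12 if x>endx+off+8 else 4))")
s=s.replace("    e=st(); print(\"end\"","        if st()['eef_pos'][2]-TIP<65.3: print('seated');break\n    e=st(); print(\"end\"")
open('slide.py','w').write(s)
E
python3 - <<'E'
from slide import *
slide(4,-66,off=22)
ctrl.move_l(tp(62,lane(3),110),RT,vel=200)
p,d=grab("scene","s2"); zoom(p,180,140,330,270,"s2z"); print(st()['t'])
E
```

```text
lane 4 hit True tip z 68.6 dF [-0.9 -0.2  3.7] org [-44.1 134. ]
pressed zc 68.16 F [-1.  -0.9  5.8]
  x -48 zc 67.8 tip 68.2 F [-2.1  0.5  7.5]
  x -52 zc 67.8 tip 67.9 F [-0.8  0.3  5.6]
  x -56 zc 67.4 tip 67.6 F [-1.9  0.7  5.9]
  x -60 zc 67.4 tip 67.3 F [-2.   0.5  6.1]
  x -64 zc 67.0 tip 67.0 F [-1.8 -0.3  5.2]
end [-64.3 134. ] tipz 67.0
14.825
```

View pics/s2z.png

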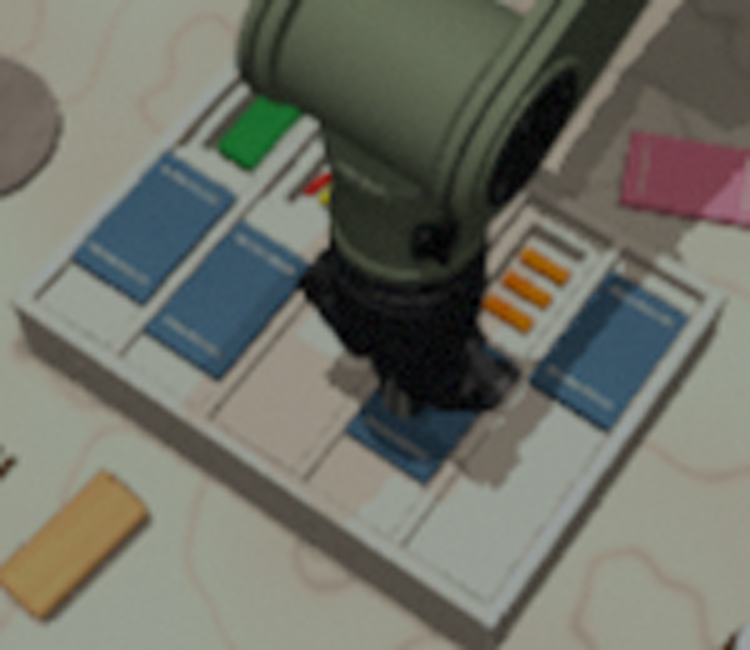

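```bash
cat >> slide.py <<'E'
def lids(name,p,z=70):
    H=hsv(p); b=(H[:,:,0]>95)&(H[:,:,0]<115)&(H[:,:,1]>80); out=[]
    for i,s,cc,mm in comps(b,60):
        r,w=rectw(name,mm,z); o=w2o(np.mean([r[0]],axis=0))
        if abs(o[0])<140 and abs(o[1])<180:
            q=np.array([w2o(a) for a in w]); out.append((int(round(o[1]/67+2)),o.round(1),"x",np.percentile(q[:,0],[2,98]).round(1)))
    return sorted(out,key=lambda a:a[0])
E
python3 - <<'E'
from slide import *
p,d=grab("scene")
for l in lids("scene",p): print(l)
W=full("scene",d); H=hsv(p)
m=(H[:,:,0]>95)&(H[:,:,0]<115)&(H[:,:,1]>80)
q=W[m&(d>0)]; q=q[(q[:,1]>115)&(q[:,1]<180)&(q[:,0]>400)&(q[:,2]>30)]
o=np.array([w2o(a) for a in q]); print(np.polyfit(o[:,0],q[:,2],1), o.min(0),o.max(0)); 
for a in range(-120,20,15):
    k=(o[:,0]>a)&(o[:,0]<=a+15)
    if k.any(): print(a,q[k,2].mean().round(1),k.sum())
E
```

```text
(0, array([  38.9, -132.1]), 'x', array([-5.6, 83.6]))
(1, array([ 51.1, -66.1]), 'x', array([ 6.7, 95.6]))
(3, array([53.8, 66.9]), 'x', array([29.3, 79.4]))
(4, array([-49.8, 133.1]), 'x', array([-93.4,  -6.1]))
[  1.43094195 146.22628399] [-97.82059782 100.20617788] [ 90.85672855 159.00147496]
-105 63.8 31
-90 65.1 54
-75 65.7 82
-60 67.2 81
-45 68.3 81
-30 69.4 51
-15 68.1 56
```

```bash
python3 - <<'E'
from slide import *
ctrl.move_l(tp(0,lane(4),100),RT,vel=200)
slide(4,-50,off=28,F=20)
ctrl.move_l(tp(62,lane(3),110),RT,vel=200)
p,d=grab("scene")
for l in lids("scene",p): print(l)
print(st()['t'])
E
```

```text
lane 4 hit True tip z 70.3 dF [-0.8 -0.3  4.8] org [-22. 134.]
pressed zc 66.61 F [-5.7 -1.4 17.1]
  x -34 zc 66.0 tip 69.3 F [-2.7 -0.3 16.7]
  x -38 zc 61.7 tip 64.0 F [-6.5 -1.3 16.7]
seated
end [-37.9 134. ] tipz 64.0
(0, array([  38.9, -132.6]), 'x', array([-5.6, 83.6]))
(1, array([ 51.1, -66.1]), 'x', array([ 6.7, 95.6]))
(3, array([53.7, 67.2]), 'x', array([29.3, 79.4]))
(4, array([-61.9, 133.1]), 'x', array([-106. ,  -17.6]))
21.425
```

```bash
python3 - <<'E'
from slide import *
slide(3,32,off=24,F=18)
e=st();print(e['t'])
ctrl.move_l(tp(70,lane(1),110),RT,vel=200)
slide(1,50,off=24,F=18)
print(st()['t'])
E
```

```text
lane 3 hit True tip z 70.1 dF [ 0.9 -0.7  5.5] org [56. 67.]
pressed zc 66.73 F [-3.3 -0.2 15.2]
  x 44 zc 66.2 tip 70.1 F [-1.9 -0.3 15.1]
  x 32 zc 65.9 tip 70.0 F [-1.3 -0.3 15.7]
  x 20 zc 65.9 tip 70.1 F [ 1.3 -0.3 14.8]
  x 8 zc 65.9 tip 70.0 F [ 1.2 -0.8 14.3]
  x -4 zc 65.9 tip 70.0 F [-0.1 -0.7 15.4]
  x -16 zc 65.9 tip 70.0 F [ 1.6 -0.6 15.1]
  x -28 zc 65.9 tip 69.8 F [-0.5 -0.7 14.9]
  x -40 zc 65.5 tip 68.9 F [-1.4 -0.2 16.6]
  x -44 zc 65.5 tip 68.8 F [-0.1 -0.4 14. ]
  x -48 zc 61.7 tip 64.0 F [-2.8 -0.8 14.6]
seated
end [-46.5  67. ] tipz 64.0
30.05
lane 1 hit True tip z 70.1 dF [-0.1 -0.3  3.3] org [ 74. -67.]
pressed zc 65.99 F [-4.2 -0.1 15.7]
  x 62 zc 65.5 tip 70.1 F [-2.5 -0.7 14.9]
  x 50 zc 65.1 tip 70.1 F [-0.4  0.3 14.4]
  x 38 zc 64.7 tip 70.0 F [-0.7  0.6 17.1]
  x 26 zc 64.7 tip 70.0 F [ 1.  -0.3 14.8]
  x 14 zc 64.7 tip 70.0 F [ 0.8  0.6 14.8]
  x 2 zc 64.7 tip 70.0 F [ 0.9  0.4 14.9]
  x -10 zc 64.7 tip 70.0 F [ 0.4  0.  17. ]
  x -22 zc 64.7 tip 70.0 F [ 1.  -1.4 16.7]
  x -34 zc 64.7 tip 69.3 F [-1.  -0.6 15.9]
  x -46 zc 62.4 tip 64.0 F [-5.1  0.5 16.3]
seated
end [-45.8 -67.1] tipz 64.0
39.7333
```

```bash
python3 - <<'E'
from slide import *
ctrl.move_l(tp(63,lane(0),110),RT,vel=200)
slide(0,39,off=24,F=18)
# go toward holder high, out of view of organiser
ctrl.move_ptp([360,300,330],RT)
print(st()['t'])
p,d=grab("scene","s3"); 
for l in lids("scene",p,64): print(l)
p,d=grab("top","t3"); zoom(p,180,125,330,235,"t3z")
for l in lids("top",p,64): print(l)
W=full("top",d)
for i in(0,1,3,4):
    for xo in(-100,-68,-36):
        u,v=proj("top",[*o2w(xo,lane(i)),64])[0].round().astype(int); print(i,xo,np.median(W[v-1:v+2,u-1:u+2,2]).round(1),end="; ")
E
```

```text
lane 0 hit True tip z 70.1 dF [-0.6 -1.1  5.1] org [  63. -134.]
pressed zc 66.67 F [-5.7  1.4 14.1]
  x 51 zc 66.1 tip 70.0 F [-2.1  2.6 14.2]
  x 39 zc 65.7 tip 70.1 F [-1.   1.5 15.3]
  x 27 zc 65.4 tip 70.0 F [-0.9  2.6 16. ]
  x 15 zc 65.4 tip 70.0 F [ 0.9  2.3 15.8]
  x 3 zc 65.4 tip 70.0 F [ 1.2  3.6 14.4]
  x -9 zc 65.4 tip 70.0 F [ 0.9  2.4 14.6]
  x -21 zc 65.4 tip 70.0 F [ 0.9  2.7 16.6]
  x -33 zc 65.4 tip 69.4 F [ 0.2  1.2 15.3]
  x -45 zc 62.0 tip 64.0 F [-4.5  1.7 14.8]
seated
end [ -44.3 -134. ] tipz 64.0
50.575
(0, array([ -65.7, -134.2]), 'x', array([-111. ,  -20.6]))
(1, array([-64.7, -67.9]), 'x', array([-109.3,  -20.2]))
(3, array([-64.7,  66.1]), 'x', array([-109.4,  -20. ]))
(4, array([-64.9, 132.1]), 'x', array([-109.3,  -20.4]))
(0, array([ -67.7, -133.7]), 'x', array([-109.8,  -25.8]))
(1, array([-65.7, -67.6]), 'x', array([-109. ,  -22.6]))
(3, array([-67.2,  65.5]), 'x', array([-110.3,  -24. ]))
(4, array([-66.6, 132.7]), 'x', array([-109.8,  -23.4]))
0 -100 63.2; 0 -68 62.4; 0 -36 63.8; 1 -100 63.5; 1 -68 63.7; 1 -36 62.3; 3 -100 63.0; 3 -68 62.2; 3 -36 64.9; 4 -100 63.4; 4 -68 61.0; 4 -36 64.1;
```

View pics/t3z.png

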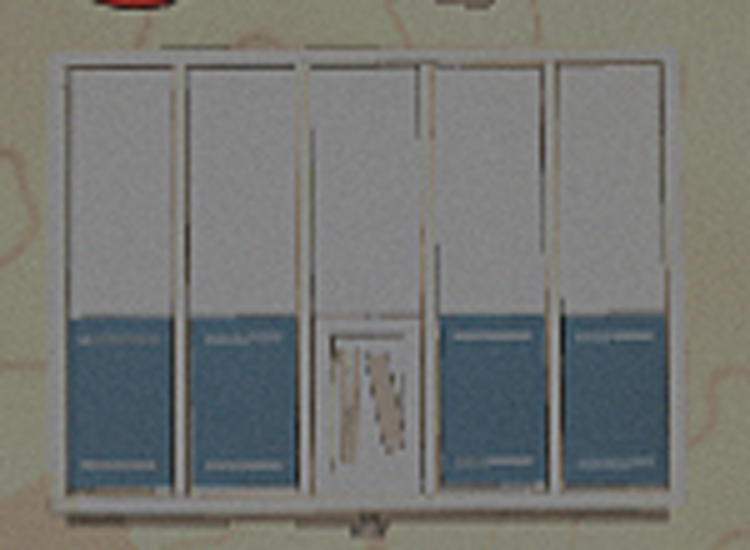

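View pics/s3.png

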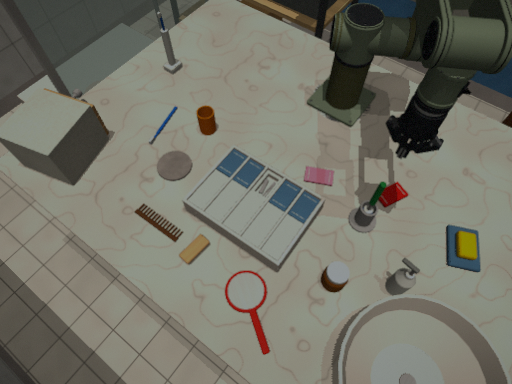

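```bash
cat > gp.py <<'E'
from slide import *
def caps():
    out=[]
    for n in("top","scene"):
        p,d=grab(n); H=hsv(p)
        g=(H[:,:,0]>45)&(H[:,:,0]<85)&(H[:,:,1]>120)
        W=full(n,d); g&=(d>0)&(np.hypot(W[:,:,0]-396,W[:,:,1]-299)<60)&(W[:,:,2]>100)
        q=W[g]; zt=np.percentile(q[:,2],97)
        c=g&(W[:,:,2]>209)&(H[:,:,2]>(np.median(H[:,:,2][g]) if n=="top" else 0))
        v,u=np.nonzero(c); out.append((n,g.sum(),c.sum(),zt.round(1),onplane(n,[[u.mean(),v.mean()]],216)[0].round(1)))
    return out
E
python3 - <<'E'
from gp import *
for o in caps(): print(o)
for pos in([396,299.5,185],[396,299.5,330],[403.5,-305.5,330],[403.5,-305.5,190],[590,-292,70]):
    for nm,R in(("RT",RT),("RT2",RT2)): 
        j=ctrl.solve_ik(pos,R); print(pos,nm,None if j is None else np.round(j,2))
p,d=grab("scene"); zoom(p,340,170,420,240,"b0",8)
E
```

```text
('top', np.int64(33), np.int64(13), np.float64(605.4), array([394.6, 298. , 216. ]))
('scene', np.int64(241), np.int64(137), np.float64(625.5), array([185.9, 283.6, 216. ]))
[396, 299.5, 185] RT [ 0.47  0.11  1.81 -0.    1.22 -1.12]
[396, 299.5, 185] RT2 [ 0.47  0.11  1.81 -0.    1.22  2.02]
[396, 299.5, 330] RT [ 0.47 -0.01  1.63 -0.    1.53 -1.12]
[396, 299.5, 330] RT2 [ 0.47 -0.01  1.63 -0.    1.53  2.02]
[403.5, -305.5, 330] RT [-0.82  0.01  1.61 -0.    1.53 -2.41]
[403.5, -305.5, 330] RT2 [-0.82  0.01  1.61 -0.    1.53  0.73]
[403.5, -305.5, 190] RT [-0.82  0.13  1.78 -0.    1.24 -2.41]
[403.5, -305.5, 190] RT2 [-0.82  0.13  1.78 -0.    1.24  0.73]
[590, -292, 70] RT [-0.59  0.57  1.46 -0.    1.11 -2.18]
[590, -292, 70] RT2 [-0.59  0.57  1.46 -0.    1.11  0.96]
```

View pics/b0.png

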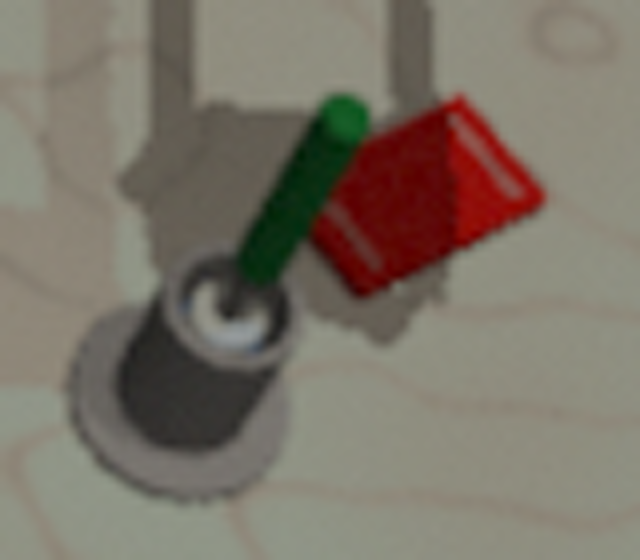

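```bash
python3 - <<'E'
from gp import *
print(onplane("scene",[[340+345/8,170+118/8]],218),onplane("scene",[[340+258/8,170+270/8]],115),onplane("scene",[[340+230/8,170+308/8]],85))
a=np.load('/tmp/top0.npz')['p']; print("top cap",onplane("top",[[110+104/5,190+267/5]],218),"tube rim centre approx",onplane("top",[[110+178/5,190+253/5]],85))
C=[396,299.5]
ctrl.gripper_to(60)
ctrl.move_l([*C,262],RT,vel=150)
ctrl.move_l([*C,184],RT,vel=80,threshold=6); e=st(); print(e['eef_pos'],e['force'])
ctrl.gripper_to(5,force=40); e=st(); print(e['grip_width'],e['force'],e['eef_pos'],e['t'])
p,d=grab("scene"); zoom(p,340,150,420,240,"b1",6)
E
```

```text
[[397.07088792 301.75538097 218.        ]] [[397.07177875 302.6383145  115.        ]] [[397.73916469 301.07832177  85.        ]]
top cap [[392.25252418 299.24956318 218.        ]] tube rim centre approx [[393.64325646 295.41000422  85.        ]]
[396.51624762 299.77195781 184.66029364] [ 0.54528926  0.18400273 -0.11147907]
16.955352244863047 [-0.14065575  0.2172918   2.31283204] [396.32032727 299.75908411 184.48295439] 53.675
```

View pics/b1.png

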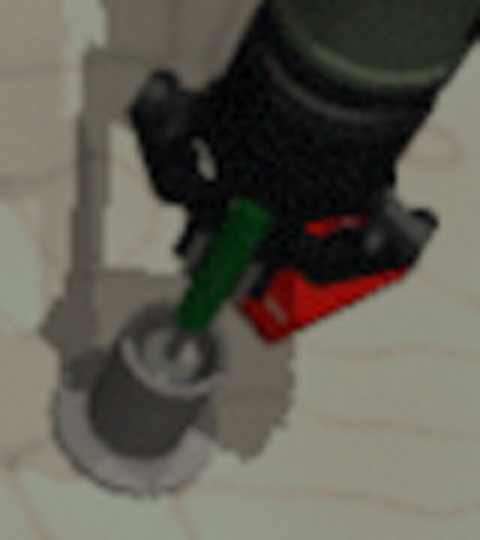

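```bash
python3 - <<'E'
from gp import *
e=st(); C=e['eef_pos'][:2]; np.save("/tmp/C.npy",np.r_[396,299.5,184])
ctrl.move_l([396,299.5,320],RT,vel=80)
e=st(); print(e['grip_width'],e['force'],e['eef_pos'],e['t'])
p,d=grab("scene"); zoom(p,330,80,450,240,"b2",4)
p,d=grab("top"); zoom(p,60,160,200,300,"b2t",4)
E
```

```text
16.595823908737636 [-0.98502362 -0.14193494 -1.5455738 ] [395.72883201 299.36288008 319.35123089] 55.575
```

View pics/b2.png

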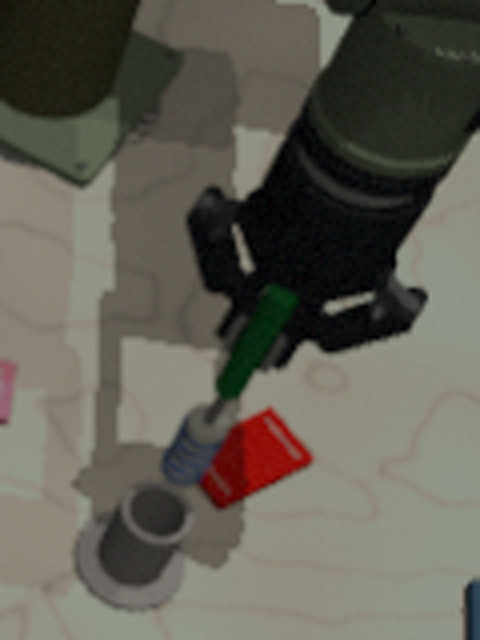

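View pics/b2t.png

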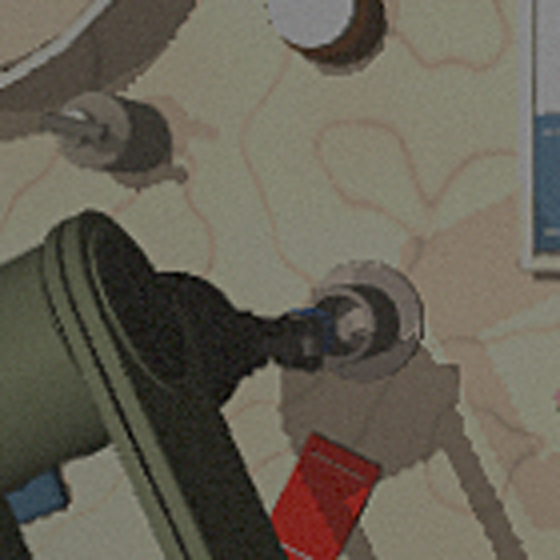

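```bash
python3 - <<'E'
from gp import *
p,d=grab("scene"); W=full("scene",d); 
x,y,z=W[:,:,0],W[:,:,1],W[:,:,2]
for a in range(138,215,8):
    m=(d>0)&(np.hypot(x-396,y-300)<25)&(z>a)&(z<=a+8)
    if m.sum(): q=W[m]; print(a,m.sum(),((q.min(0)+q.max(0))/2).round(1),q.mean(0).round(1))
print("expected cap tip px",proj("scene",[[396,299.5,143],[396,299.5,228],[396,299.5,85],[396,299.5,0]]).round(1))
m=(d>0)&(np.hypot(x-396,y-300)<45)&(z>78)&(z<92); q=W[m]; print("rim",m.sum(),circfit(q[:,:2]))
def cup():
  for n in("top","scene"):
    p,d=grab(n); W=full(n,d); x,y,z=W[:,:,0],W[:,:,1],W[:,:,2]
    m=(d>0)&(np.hypot(x-403,y+305)<90)&(z>82)&(z<97); q=W[m]; print(n,"cup",m.sum(),((q.min(0)+q.max(0))/2).round(1),circfit(q[:,:2]))
cup()
E
```

```text
138 4 [403.4 297.1 144.3] [403.4 294.6 144.8]
146 11 [401.3 301.3 150.1] [403.5 302.  149.7]
154 21 [402.6 296.7 157.2] [403.6 296.8 156.3]
162 20 [400.5 297.3 165.4] [402.9 297.3 165.3]
170 24 [400.3 297.4 174. ] [403.1 298.  174.5]
178 14 [403.5 297.2 181.5] [403.9 297.3 181.7]
186 23 [400.4 297.5 190.1] [402.8 297.7 190.1]
194 16 [404.4 297.8 198. ] [404.8 298.  198.7]
202 48 [394.7 297.2 206.1] [398.2 297.2 207.1]
210 33 [395.5 297.9 213.3] [397.3 299.4 211.7]
expected cap tip px [[374.2 198.1]
 [383.7 182. ]
 [368.5 207.8]
 [361.1 220.4]]
rim 114 (array([394.60718589, 298.90968109]), np.float64(22.519992160459594))
top cup 126 [ 403.1 -307.1   88.7] (array([ 402.78747413, -306.36783405]), np.float64(27.662423344773345))
scene cup 90 [ 403.8 -306.4   86.8] (array([ 404.28283282, -305.4845687 ]), np.float64(27.78747220432871))
```

```bash
python3 - <<'E'
from gp import *
C=[403.5,-305.8]
ctrl.move_l([*C,320],RT,vel=200)
e=st(); print(e['eef_pos'],e['t'])
p,d=grab("scene"); zoom(p,150,30,280,160,"c1",5)
W=full("scene",d);x,y,z=W[:,:,0],W[:,:,1],W[:,:,2]
for a in range(138,200,15):
    m=(d>0)&(np.hypot(x-403,y+305)<25)&(z>a)&(z<=a+15)
    if m.sum(): q=W[m]; print(a,m.sum(),q.mean(0).round(1))
m=(d>0)&(np.hypot(x-403,y+305)<90)&(z>82)&(z<97); q=W[m]; print("cup",((q.min(0)+q.max(0))/2).round(1))
E
```

```text
[ 403.60422209 -305.34978016  320.04080354] 59.0
138 20 [ 406.3 -295.1  148. ]
153 29 [ 408.1 -297.   159.5]
168 34 [ 406.6 -295.6  175.3]
183 34 [ 408.1 -296.2  190.7]
198 62 [ 404.3 -300.2  207.4]
cup [ 403.8 -306.    86.8]
```

View pics/c1.png

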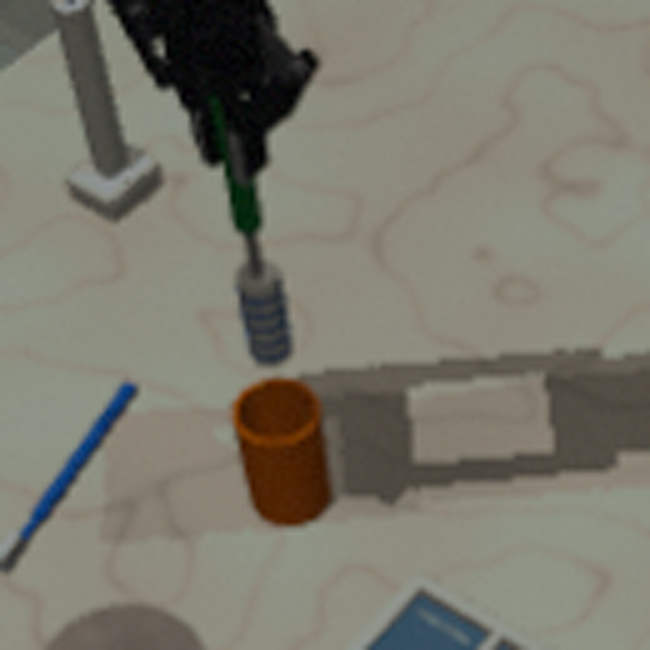

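```bash
python3 - <<'E'
from gp import *
C=[403.8,-305.8]; T=176.5
ctrl.move_l([*C,T+70],vel=120,threshold=8); f0=st()['force']; print(f0)
for k in range(3):
    h=ctrl.move_l([*C,T+11],vel=80,threshold=6); e=st(); print(k,h,"tip",e['eef_pos'][2]-T,(e['force']-f0).round(1)); ctrl.hold(.25)
    if k==0: p,d=grab("scene"); zoom(p,150,50,280,160,"c2",5)
    h=ctrl.move_l([*C,T+68],vel=80,threshold=15); e=st(); print(k,h,"tip",e['eef_pos'][2]-T,(e['force']-f0).round(1)); ctrl.hold(.25)
ctrl.move_l([*C,320],vel=120)
e=st(); print(e['t'],e['grip_width'])
p,d=grab("scene"); zoom(p,150,30,280,160,"c3",5)
W=full("scene",d);x,y,z=W[:,:,0],W[:,:,1],W[:,:,2]
for a in range(108,200,15):
    m=(d>0)&(np.hypot(x-403,y+305)<25)&(z>a)&(z<=a+15)
    if m.sum(): q=W[m]; print(a,m.sum(),q.mean(0).round(1),q[:,2].min())
m=(d>0)&(np.hypot(x-403,y+305)<90)&(z>82)&(z<97); q=W[m]; print("cup",((q.min(0)+q.max(0))/2).round(1))
E
```

```text
[ 0.03985276  0.03300371 -0.22308216]
0 False tip 11.477814059792166 [-0.1 -0.  -1.1]
0 False tip 67.51699626508821 [-0.2 -0.3  0.5]
1 False tip 11.427537509002292 [ 0.3 -0.7 -0.7]
1 False tip 67.50388047219775 [ 0.3 -0.4 -1. ]
2 False tip 11.46300960823055 [-0.7 -0.5 -0.4]
2 False tip 67.50041724164791 [-0.4  0.1  0. ]
67.35 16.94018934056915
138 21 [ 407.3 -296.3  147.6] 141.51775378516612
153 33 [ 407.  -295.9  160.7] 154.44725163219866
168 30 [ 406.7 -295.8  175.3] 168.1263283807117
183 33 [ 407.3 -296.8  189.4] 183.2265453851869
198 63 [ 403.9 -299.2  207.1] 199.36602947736446
cup [ 402.2 -304.6   88. ]
```

View pics/c2.png

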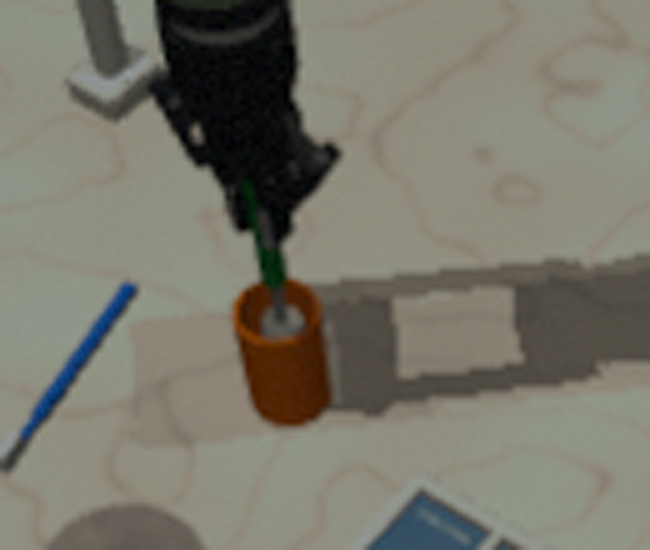

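View pics/c3.png

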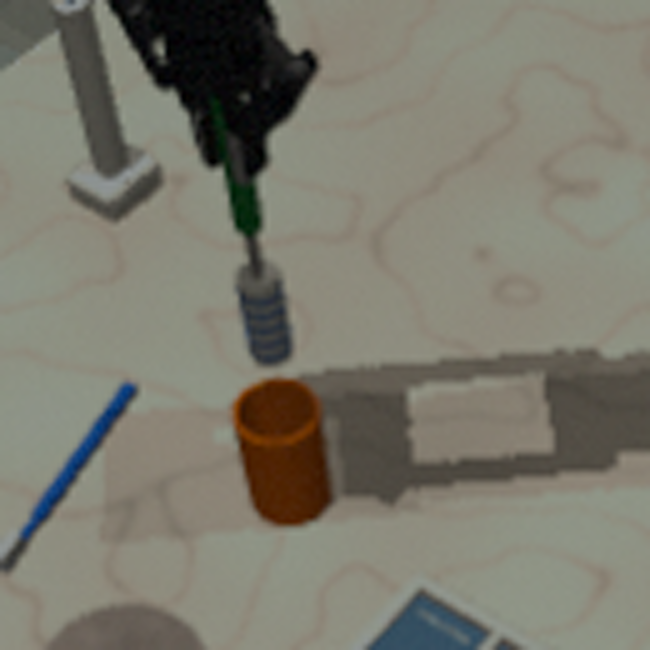

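```bash
python3 - <<'E'
from gp import *
C=[396,299.3]; T=176.5
ctrl.move_l([*C,320],RT,vel=200)
ctrl.move_l([*C,T+92],vel=120); f0=st()['force']
h=ctrl.move_l([*C,T+9],vel=50,threshold=8); e=st(); print(h,"tip",e['eef_pos'][2]-T,e['eef_pos'],(e['force']-f0).round(1),e['t'])
p,d=grab("scene"); zoom(p,340,150,420,240,"b3",6)
E
```

```text
False tip 9.375280801349675 [396.23125312 299.42315797 185.8752808 ] [-2.  -1.3  0.5] 72.9583
```

View pics/b3.png

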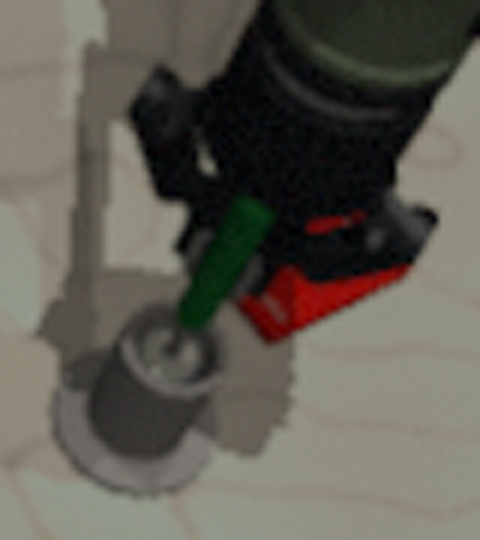

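The brush head is back inside the tube, so I release it and withdraw, then look at everything again before the cup.

```bash
python3 - <<'E'
from gp import *
ctrl.gripper_to(50); ctrl.move_l([396,299.3,290],vel=120)
ctrl.move_l([390,120,290],vel=200)
print(st()['t'])
for n in("scene","top"):
    p,d=grab(n,n[0]+"5"); W=full(n,d); x,y,z=W[:,:,0],W[:,:,1],W[:,:,2]
    if n=="scene": zoom(p,340,150,420,240,"b4",6)
    for a in range(115,225,20):
        m=(d>0)&(np.hypot(x-396,y-300)<25)&(z>a)&(z<=a+20)
        if m.sum(): print(n,a,m.sum(),W[m].mean(0).round(1))
    m=(d>0)&(np.hypot(x-403,y+305)<90)&(z>82)&(z<97); q=W[m]; print("cup",((q.min(0)+q.max(0))/2).round(1),circfit(q[:,:2]))
    for l in lids(n,p,64): print(l)
E
```

```text
75.5
scene 115 22 [400.  297.7 125.1]
scene 135 29 [399.7 297.6 144.8]
scene 155 29 [399.9 297.9 164.7]
scene 175 29 [399.9 298.2 185.4]
scene 195 36 [399.2 298.2 206.3]
scene 215 22 [395.8 298.3 216.6]
cup [ 402.9 -305.3   87.2] (array([ 404.12231725, -305.24862848]), np.float64(28.02686957085063))
(0, array([ -65.7, -134.2]), 'x', array([-111. ,  -20.6]))
(1, array([-64.9, -68.1]), 'x', array([-109.3,  -20.3]))
(3, array([-64.9,  66.1]), 'x', array([-109.4,  -20.1]))
(4, array([-64.5, 132.1]), 'x', array([-109.3,  -19.8]))
top 135 3 [399.3 293.3 147.2]
top 155 16 [394.2 293.1 166.4]
top 175 15 [393.3 292.  184.9]
top 195 23 [392.7 293.7 207.8]
top 215 38 [392.1 299.2 217.5]
cup [ 403.1 -307.    88. ] (array([ 402.72786609, -306.71785404]), np.float64(27.71550834594494))
(0, array([ -69.1, -133.7]), 'x', array([-109.8,  -25.8]))
(1, array([-65.7, -67.6]), 'x', array([-109. ,  -22.6]))
(3, array([-67.2,  65.5]), 'x', array([-110.3,  -24. ]))
(4, array([-66.6, 132.7]), 'x', array([-109.8,  -23.4]))
```

View pics/s5.png

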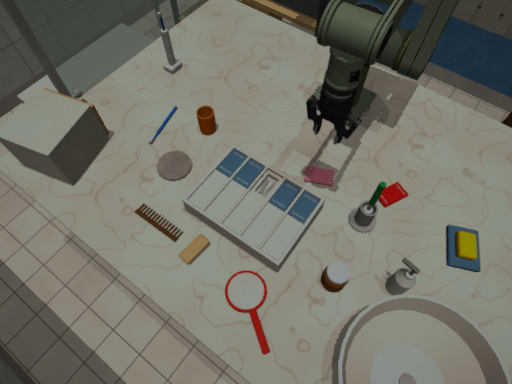

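View pics/b4.png

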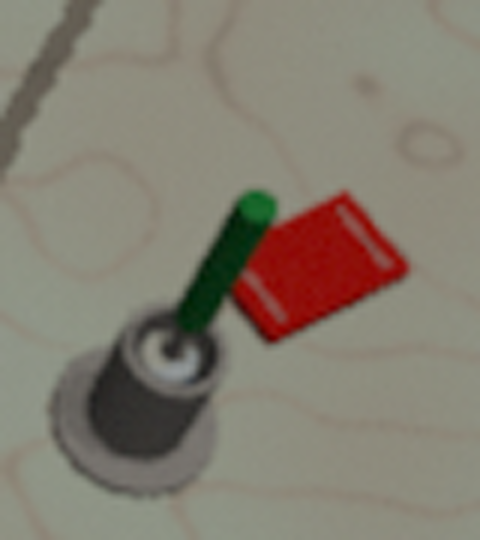

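```bash
python3 - <<'E'
from gp import *
C=[403.4,-305.8]
ctrl.gripper_to(85)
ctrl.move_ptp([*C,230],RT)
p,d=grab("scene"); W=full("scene",d);x,y,z=W[:,:,0],W[:,:,1],W[:,:,2]
m=(d>0)&(np.hypot(x-403,y+305)<90)&(z>82)&(z<97); q=W[m]; print("cup",((q.min(0)+q.max(0))/2).round(1))
ctrl.move_l([*C,120],RT,vel=120)
h=ctrl.move_l([*C,66],RT,vel=60,threshold=6); e=st(); print(h,e['eef_pos'],e['force'])
assert not h
ctrl.gripper_to(40,force=30); e=st(); print(e['grip_width'],e['force'],e['t'])
p,d=grab("scene"); zoom(p,150,50,280,160,"c5",5)
E
```

```text
cup [ 403.6 -306.2   87. ]
False [ 403.72612661 -306.12475834   66.37003425] [-0.01306373 -0.15684255  0.33216126]
57.83442539813932 [ 0.23785122 -1.01748888  3.26018002] 80.15
```

View pics/c5.png

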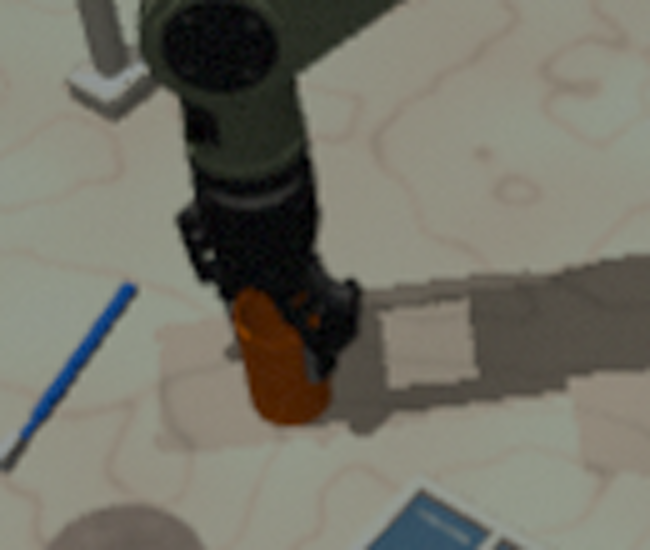

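```bash
python3 - <<'E'
from gp import *
C=[403.4,-305.8]; S=[589.5,-292.3]
ctrl.move_l([*C,120],vel=80)
ctrl.move_l([*S,120],vel=150)
ctrl.move_l([*S,84],vel=80); ctrl.hold(.2); f0=st()['force']
h=ctrl.move_l([*S,73],vel=20,threshold=4); e=st(); print(h,e['eef_pos'],(e['force']-f0).round(1),e['grip_width'])
ctrl.gripper_to(85); ctrl.hold(.2); 
ctrl.move_l([*S,180],vel=100)
ctrl.move_l([400,-60,280],vel=200)
print(st()['t'])
for n in("scene","top"):
    p,d=grab(n,n[0]+"6"); W=full(n,d); x,y,z=W[:,:,0],W[:,:,1],W[:,:,2]
    m=(d>0)&(np.hypot(x-589,y+292)<60)&(z>90)&(z<108); q=W[m]; print(n,"cup",m.sum(),((q.min(0)+q.max(0))/2).round(1),circfit(q[:,:2]),np.percentile(q[:,2],[5,95]))
    for l in lids(n,p,64): print(l)
E
```

```text
True [ 589.57901131 -292.54448044   75.60081269] [0.8 0.4 6.3] 58.48319306465405
87.2083
scene cup 110 [ 589.7 -291.5   95.5] (array([ 589.5942348 , -291.14659435]), np.float64(27.703824410473498)) [90.71816221 99.73545744]
(0, array([ -65.7, -134.2]), 'x', array([-110.6,  -20.6]))
(1, array([-64.7, -68. ]), 'x', array([-109.3,  -20. ]))
(3, array([-64.9,  66.1]), 'x', array([-109.4,  -20.1]))
(4, array([-64.7, 132.1]), 'x', array([-109.3,  -20.2]))
top cup 131 [ 586.7 -292.7   96.5] (array([ 587.28496901, -292.68046967]), np.float64(28.381086267941182)) [ 90.89922407 101.44045161]
(0, array([ -69.1, -132.5]), 'x', array([-109.8,  -25.8]))
(1, array([-67.1, -67.7]), 'x', array([-108.5,  -22.6]))
(3, array([-67.2,  65.5]), 'x', array([-110.3,  -24. ]))
(4, array([-66.6, 132.7]), 'x', array([-109.8,  -23.4]))
```

View pics/s6.png

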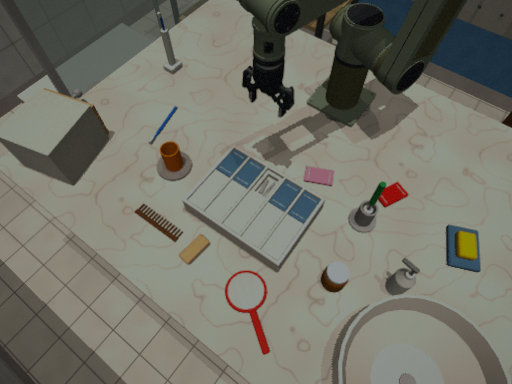

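View pics/t6.png

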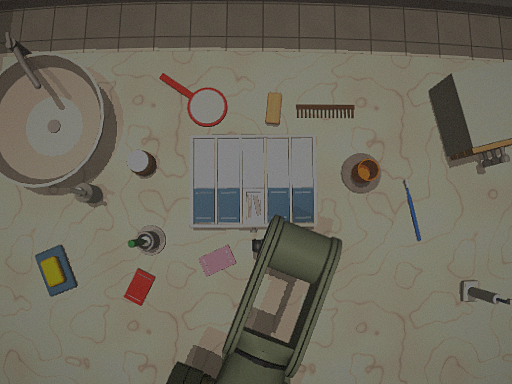

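```bash
python3 - <<'E'
from gp import *
ctrl.finish_job(); print(st()['t'])
E
```

```text
the job is handed in; nothing more can be done
the job is handed in; nothing more can be done
```

The job is done and handed in at about 87 s on the robot's clock. `finish_job` reports no verdict, so the results below rest on my own last checks.

- **Lids:** Four blue lids were there (lanes 0, 1, 3 and 4; lane 2 had none). I pressed each one down and drew it forward until it dropped into its recess. Each top then read 64.0 mm at the fingertips, which is flat on the ledge. The last pictures put every lid centre within about 4 mm of its recess. Lid 4 stuck tilted on my first two tries, at about 6 N, and only seated when I pressed with about 17 N.
- **Brush:** I made three strokes in the cup, with the tip going from about 11 mm to 67 mm above the cup's underside and no contact force felt. The brush then went back into its holder head down, upright and at its original height.
- **Cup:** It stands upright on the drying stone, with its centre about 2–3 mm from the stone's centre and its rim at about 99 mm, as expected. I put it down on contact at 6 N and let go.
- **Other things on the counter:** By eye, the other things look unmoved in the last pictures, and I saw no sign that anything had been knocked aside. The arm partly hid the drawer in the last top view. It looked shut in an earlier top picture, and I did not measure it.
- **Disagreement:** The two cameras differed by 2–4 mm in x, so I averaged them.

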